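Throw the half-turned lock of the green craft box

ROBOT

A 6-joint arm with a two-finger parallel gripper is mounted at the origin on the work surface. World frame = base frame: x ahead of the robot, y to its left, z up, the work surface at z = 0. Lengths are in m, angles in degrees, forces in N, time in s.
With the tool pointing down it reaches from about 0.35 to 0.925 m from the base axis. Payload 6.4 kg.
Tool frame: the origin (TCP) lies on the centre line of the jaws, within the pads' length; the fingertips stand 14 mm ahead of it and the grasp point (between the pads) lies 5 mm behind it; y points along the fingers, x is the direction in which the jaws open and shut, and the axes are right-handed (so a half turn about y gives the same grasp; the last joint's range is limited). The gripper opens to 94 mm and grips with 3 to 60 N. Pads are 16 mm wide; open, the fingers measure 119 mm over their backs; the gripper's body (75 mm by 177 mm) begins 78 mm behind the grasp point.
Start: joints at [-81.48, 14.043, 89.255, -0, 76.702, -9.975], TCP at [0.206, -0.616, 0.219] pointing down, gripper open.
Joint ranges: [-179.41, 179.41], [-58.25, 129.5], [7.25, 145.43], [-54.29, 234.29], [11.92, 165.04], [-157.13, 157.13]. Speed limits (degrees/s): [147.25, 147.25, 180, 180, 180, 180].

INTERFACE

Orientations are given as a 3x3 rotation matrix whose columns are the frame's x, y, z axes.
In Python, from bench import arm gives the robot as it stands. The module is installed in compiled form; this text tells all that it offers.
- The arm moves only by the tool play_rows, never from a script. Its argument "commands" is a list of rows, each an object with "delta_pos": the shift along the tool's x, y, z in m, a list of three; "rotation": the turn, a rotation vector about the tool's x, y, z in degrees, a list of three; "grip": the finger opening in m, from 0 to 0.094. A call has 1 to 10 rows; each row is the pose to reach, as a shift and turn from the pose commanded when the call began, along the tool's axes at that moment; what a row does not reach only later rows make up. A row lasts 1/10 s, in which the tool goes at most 50 mm and 8.59 degrees, less where a joint would pass 70% of its speed; a pose out of reach is approached as far as the arm can. A call with a gripper value outside its range is refused whole. The fingers move at their own pace and stop on an object; "squeeze" is the grip in N (left out, the last holds). Time passes only in rows, so rows that repeat a pose let the fingers close. It gives the time, the measured TCP pose, the force and the opening at its end, in the units of the state.
- arm.state(): the state, without advancing time (a new reading comes with each control period).
- arm.get_image(name): name is "scene" or "side" or "wrist"; returns a dict with "frame" (400x640x3 uint8, blue, green, red), "fx", "fy", "cx", "cy" (pixels), "camera_from_world" (4x4, takes a point from world to camera coordinates); the wrist camera has in their place "hand_eye" (4x4, takes a point from camera to tool coordinates, whose origin is the TCP and whose axes are the tool frame's). Camera axes: x right, y down, z forward; pixel columns grow to the right and rows downward; lengths in m; the calibration is good to about 2 mm. The wrist camera is an equidistant fisheye: a pixel r from the principal point sees the ray r / f radians off the axis. A picture is of the moment at which its call begins: read the wrist's pose just before it. There is no depth.
- arm.finish_job(): hands the job in, once; it reports no verdict.
The state is a dict: "t": time; "qpos": joint angles; "joint_velocities": joint speeds; "effort": joint torques, N m; "ee_pos": TCP position; "ee_rot": TCP orientation; "force": force on the tool from outside, world axes, zero at the start; "wrist_torque": the same for the moment, N m; "finger_gap": finger opening in m.
Only numpy, scipy, OpenCV 4.12 (cv2) and the standard library are available. Lean on these libraries where they do the work, as an engineer would, in place of code of your own. Each camera call takes 0.05 s, during which the arm holds its last target.

TASK

The lock on the green craft box was left half thrown. With its red key, gently turn back (anticlockwise from above) until the brass bolt is drawn fully into the lock case, pause a moment, then turn forward (clockwise) to find the position where the bolt is home in the white keeper, its tip flush with the far edge and not beyond it, and let go of the key there. Leave the yellow key of the blue box as it is.

Things in the scene. Friction and masses are not known exactly. Their poses are not given: they have to be found in the camera images.
- red_key_bow (a point): centre of the red bow of the key captive in the green box's lock: an upright slab 36 mm wide (x), 10 mm thick (y), 30 mm high (z, up), centre 137 mm above the bench, 28 mm above the flat lock case (8 mm shank between). Pinch it from above across its thickness. It turns about z with light friction (0.06 N m) and stays where left.
- bolt: tip of the brass bolt, 16 mm wide, that slides along its x out of the dark lock case (78 x 56 mm, 24 mm high) on the green box (200 x 176 mm, 85 mm high, left or right of the blue one). Clockwise turning (from above) of the red key moves it out by 30 mm per rad. Tip to key axis: 49 mm when fully drawn in (stop at 47, start at 57 to 64, far stop at 97); tip then 2 mm outside the case.
- keeper_edge (a point): mid-point between the far edges of the two white keeper cheeks (14 mm long, 18 mm apart, 22 mm high) ahead of the bolt, x axis along the bolt's motion, at the bolt's height. Its distance from the key axis varies, 72 to 86 mm, and so does the key angle at which the lock engages; no mark shows that angle. The bolt is home when its tip is flush with this point.
- yellow_key_edge (a point): middle of an upright edge of the yellow key's bow (size and height as the red one) on the blue box, 18 mm along x from that key's upright axis. That box has the same shape and lock, and is locked already: leave its key alone.

How it is judged (in metres and radians):
On the way, in this order (a step that is already met when the one before it is completed fails the run):
1. the red key, held in the fingers, has been turned back until the bolt is drawn in to within 4 mm (tip within 53 mm of the key axis) (horizontal distance between bolt and red_key_bow below 0.053 m and contact force between the fingers and red_key above 0.3 N), for 0.2 s.
2. the red key, held in the fingers, has been turned forward until the bolt is home to within 5.5 mm (tip flush with the far edges of the keeper) (x of bolt in the frame of keeper_edge between -0.0055 and 0.0055 m and contact force between the fingers and red_key above 0.3 N), for 0.2 s.
At the end, for the whole second after the job is handed in: The bolt of the green box is home: its tip flush with the far edges of the keeper to within 5.5 mm; it is at rest, and the yellow key's edge is within 6 mm of where it started (x of bolt in the frame of keeper_edge between -0.0055 and 0.0055 m and linear speed of bolt below 0.005 m/s and distance of yellow_key_edge from where it was at the start of the episode below 0.006 m); the robot touches nothing.
It fails at once if the bolt was slammed (faster than 0.2 m/s) (linear speed of bolt above 0.2 m/s).
It fails at once if the yellow key was moved by more than 6 mm (distance of yellow_key_edge from where it was at the start of the episode above 0.006 m).
It also fails if it takes over 38 s, if anything falls off the work surface, if the arm or the gripper's body presses on something with over 40 N, if the wrist force passes 120 N, or if a joint passes its speed limit or range.

## Working session

There is one attempt and no reset: what is moved stays moved. The work goes in short steps, Python scripts to look and compute and a tool call to move; the robot and the scene stay as the last step left them, time stands still between calls to the robot, and variables do not carry over. Pictures are saved under pics/ and viewed, and the job is handed in when it is done.

Besides the shell and the picture viewer there is one more tool, called in YAML: its name, and indented under it one key for each argument. play_rows: Moves the arm, as the interface text tells. Its arguments: {"type":"object","properties":{"commands":{"type":"array","items":{"type":"object","properties":{"delta_pos":{"type":"array","items":{"type":"number"}},"rotation":{"type":"array","items":{"type":"number"}},"grip":{"type":"number"}}}},"squeeze":{"type":"number"}},"required":["commands"]}

```bash
mkdir -p pics
cat > h.py <<'E'
import numpy as np, cv2, pickle
from bench import arm
def snap(n,tag):
    s=arm.state(); d=arm.get_image(n); d['state']=s
    pickle.dump(d,open(f'pics/{tag}.pkl','wb')); cv2.imwrite(f'pics/{tag}.png',d['frame']); return d
def load(tag): return pickle.load(open(f'pics/{tag}.pkl','rb'))
def crop(tag,x0,y0,x1,y1,k,out):
    f=load(tag)['frame'][y0:y1,x0:x1]; cv2.imwrite(f'pics/{out}.png',cv2.resize(f,None,fx=k,fy=k,interpolation=cv2.INTER_CUBIC))
def ray(d,u,v):
    T=d['camera_from_world']; R=T[:3,:3]; o=-R.T@T[:3,3]
    return o,R.T@np.array([(u-d['cx'])/d['fx'],(v-d['cy'])/d['fy'],1])
def atz(d,u,v,z):
    o,r=ray(d,u,v); return o+r*(z-o[2])/r[2]
def wray(d,u,v):
    x=u-d['cx'];y=v-d['cy'];r=np.hypot(x,y);th=r/d['fx']
    c=np.array([np.sin(th)*x/r,np.sin(th)*y/r,np.cos(th)]) if r>0 else np.array([0,0,1.])
    H=d['hand_eye'];s=d['state'];R=np.array(s['ee_rot']);p=np.array(s['ee_pos'])
    return p+R@H[:3,3], R@H[:3,:3]@c
def watz(d,u,v,z):
    o,r=wray(d,u,v); return o+r*(z-o[2])/r[2]
def wproj(d,P):
    H=d['hand_eye'];s=d['state'];R=np.array(s['ee_rot']);p=np.array(s['ee_pos'])
    c=H[:3,:3].T@(R.T@(np.array(P)-p)-H[:3,3]); th=np.arctan2(np.hypot(c[0],c[1]),c[2]);n=np.hypot(c[0],c[1])
    return d['cx']+d['fx']*th*c[0]/n, d['cy']+d['fx']*th*c[1]/n
def proj(d,P):
    c=d['camera_from_world']@np.r_[P,1]; return d['fx']*c[0]/c[2]+d['cx'],d['fy']*c[1]/c[2]+d['cy']
E
python3 - <<'E'
from h import *
for n in('scene','side','wrist'): d=snap(n,n+'0')
np.set_printoptions(precision=4,suppress=True)
print(d['state'],d['hand_eye'],d['fx'],d['cx'],d['cy'])
for n in('scene','side'):
  d=load(n+'0');T=d['camera_from_world'];print(-T[:3,:3].T@T[:3,3],T[2,:3],d['fx'])
E
```

```text
{'t': 0.1, 'qpos': array([-81.4794,  14.0811,  89.3157,  -0.0005,  76.7013,  -9.975 ]), 'joint_velocities': array([-0.1222, -0.0719, -0.1123,  0.0176, -0.0591,  0.0232]), 'effort': array([  0.0001, -41.6909, -31.5528,   0.0686,   0.031 ,  -0.0001]), 'ee_pos': array([ 0.2061, -0.6159,  0.2185]), 'ee_rot': array([[ 0.3172, -0.0003,  0.9483],
       [-0.9483,  0.0017,  0.3172],
       [-0.0017, -1.    ,  0.0003]]), 'force': array([ 0.3942, -0.4745,  0.4616]), 'wrist_torque': array([ 0.0101, -0.0053,  0.005 ]), 'finger_gap': 0.09385855560062406} [[ 1.      0.0002 -0.0009  0.0007]
 [ 0.0009 -0.2774  0.9607 -0.1649]
 [-0.0001 -0.9607 -0.2774  0.0821]
 [ 0.      0.      0.      1.    ]] 309.70691628693146 313.41654541636115 198.17601519586302
[1.1816 0.6829 0.7532] [-0.5563 -0.636  -0.5349] 516.4937083356469
[0.5332 0.5504 0.5747] [ 0.0544 -0.8031 -0.5933] 390.84213331575006
```

View pics/scene0.png

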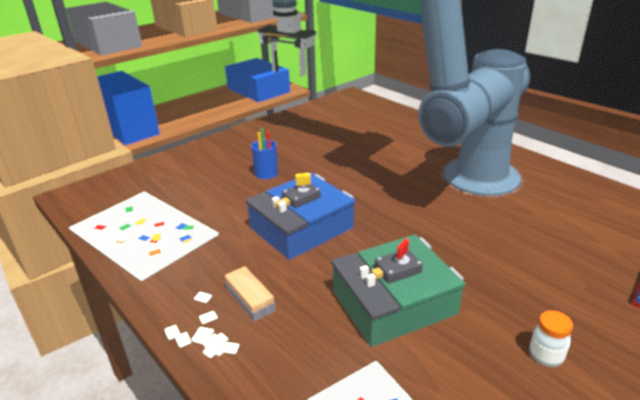

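View pics/side0.png

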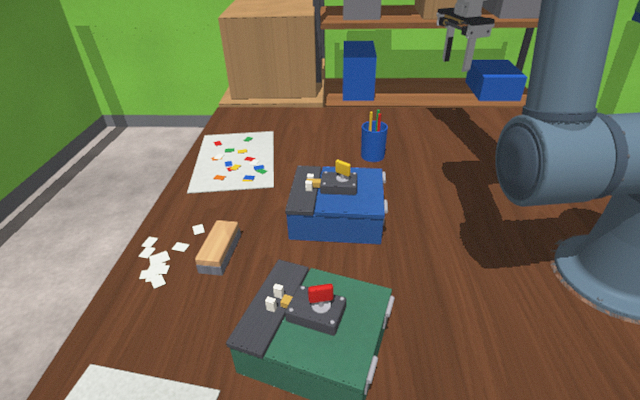

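View pics/wrist0.png

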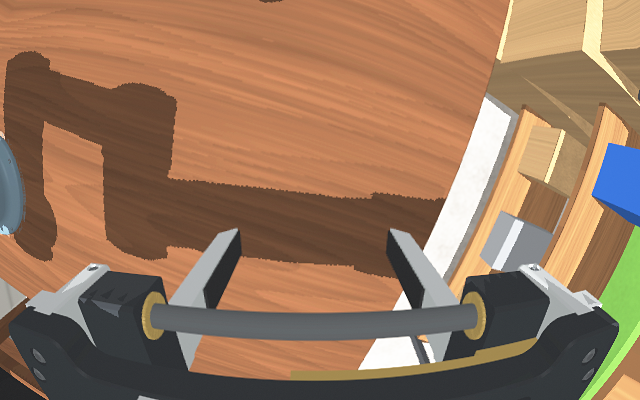

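Run:
```python
from h import *
crop('scene0',330,225,470,315,5.7,'sc_c'); crop('side0',225,255,400,385,4.5,'si_c')
```

```text
(no output)
```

View pics/sc_c.png

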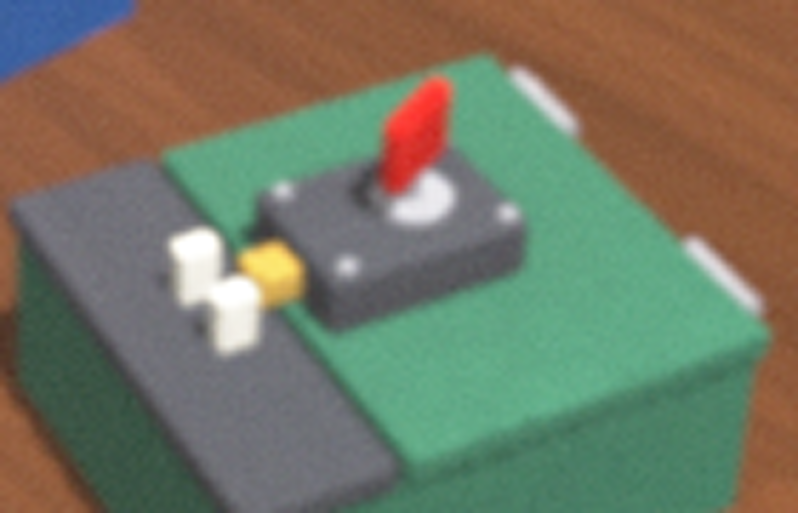

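View pics/si_c.png

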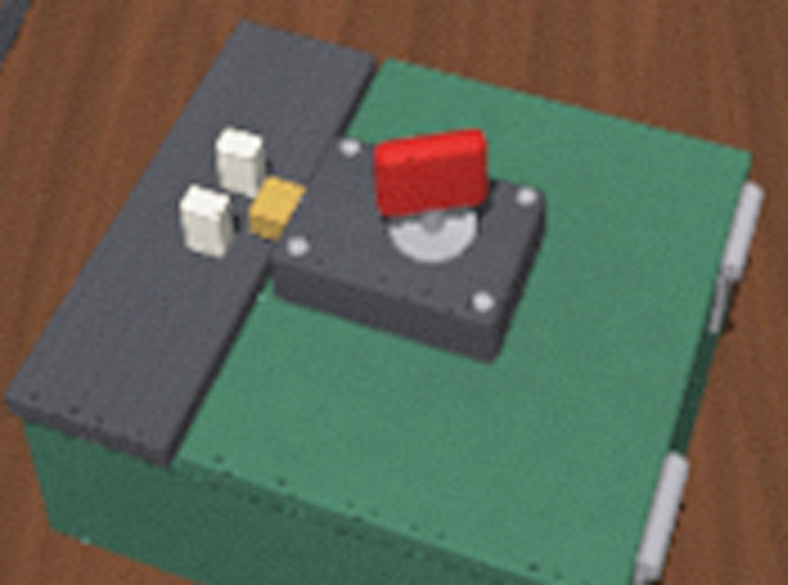

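Run:
```python
from h import *
np.set_printoptions(precision=4,suppress=True)
d=load('side0'); f=lambda x,y,z:atz(d,225+(x+.5)/4.5-.5,255+(y+.5)/4.5-.5,z)
e=load('scene0'); g=lambda x,y,z:atz(e,330+(x+.5)/5.7-.5,225+(y+.5)/5.7-.5,z)
print('side screws');S=[f(*p,.110) for p in((349,147),(297,246),(483,301),(526,196))]
for s in S:print(s[:2])
v=S[0]+S[1]-S[2]-S[3];print('dir',np.degrees(np.arctan2(v[1],v[0])),'c',sum(S)/4)
print('scene screws');Q=[g(*p,.110) for p in((283,190),(347,266),(508,213))]
for s in Q:print(s[:2])
v=Q[1]-Q[2];print('dir',np.degrees(np.arctan2(v[1],v[0])),'c',(Q[0]+Q[2])/2)
print('bow side top',f(378,150,.152),f(486,133,.152),'scene top',g(442,80,.152),g(390,125,.152))
print('bow bottom side',f(382,215,.122),f(487,190,.122))
```

```text
side screws
[0.5896 0.15  ]
[0.6027 0.1917]
[0.5422 0.2103]
[0.5291 0.1687]
dir -17.18245161589428 c [0.5659 0.1802 0.11  ]
scene screws
[0.588  0.1502]
[0.6016 0.1922]
[0.5414 0.2109]
dir -17.263712527635235 c [0.5647 0.1805 0.11  ]
bow side top [0.5754 0.187  0.152 ] [0.5421 0.179  0.152 ] scene top [0.545  0.1812 0.152 ] [0.5763 0.1857 0.152 ]
bow bottom side [0.5751 0.1879 0.122 ] [0.5418 0.1766 0.122 ]
```

```bash
python3 - <<'E'
from h import *
np.set_printoptions(precision=4,suppress=True)
d=load('side0'); f=lambda x,y,z:atz(d,225+(x+.5)/4.5-.5,255+(y+.5)/4.5-.5,z)
e=load('scene0'); g=lambda x,y,z:atz(e,330+(x+.5)/5.7-.5,225+(y+.5)/5.7-.5,z)
a=np.array([.5577,.1827]);t=np.radians(-17.2);u=np.array([np.cos(t),np.sin(t)]);w=np.array([-u[1],u[0]])
for n,p in dict(keepfar_side=f(218,145,.11),k2=f(182,208,.11),kn_side=f(264,139,.11),tip_side=f(262,196,.105)).items(): q=p[:2]-a;print(n,q@u,q@w)
for n,p in dict(kf_sc=g(168,240,.11),k2=g(207,294,.11),kn=g(220,234,.11),tip=g(240,262,.105)).items(): q=p[:2]-a;print(n,q@u,q@w)
E
python3 - <<'E'
from h import *
crop('scene0',350,255,400,295,16,'sc_d'); crop('side0',255,275,305,315,16,'si_d')
E
```

```text
keepfar_side 0.08286133425863185 -0.007852191327038
k2 0.08240964316093437 0.02045849950236414
kn_side 0.06906019357816322 -0.015496517488382995
tip_side 0.061546218938789955 0.0035297066785300586
kf_sc 0.08637247829130948 -0.015841289479105788
k2 0.087510589776864 0.014096167887641717
kn 0.0691641085280582 -0.010944322294161535
tip 0.0671047590381108 -0.0004134973423783786
```

View pics/sc_d.png

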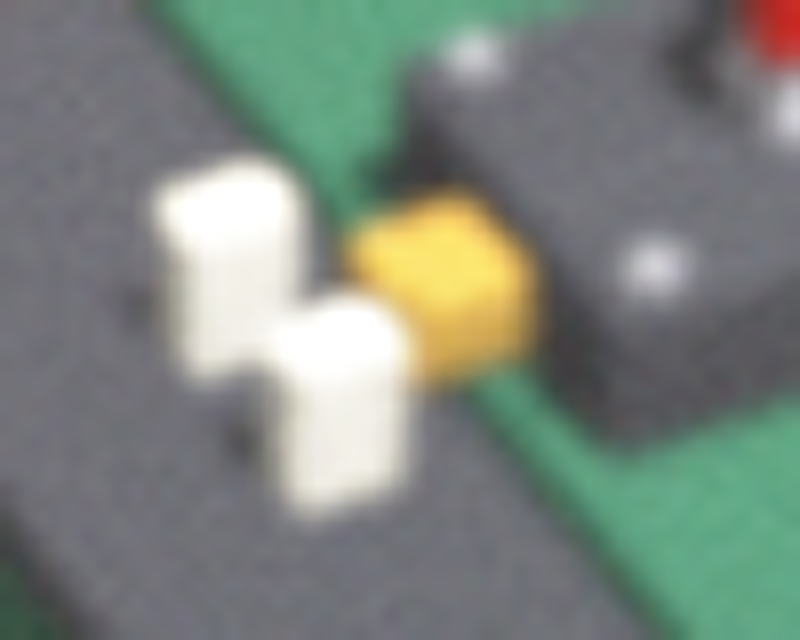

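View pics/si_d.png

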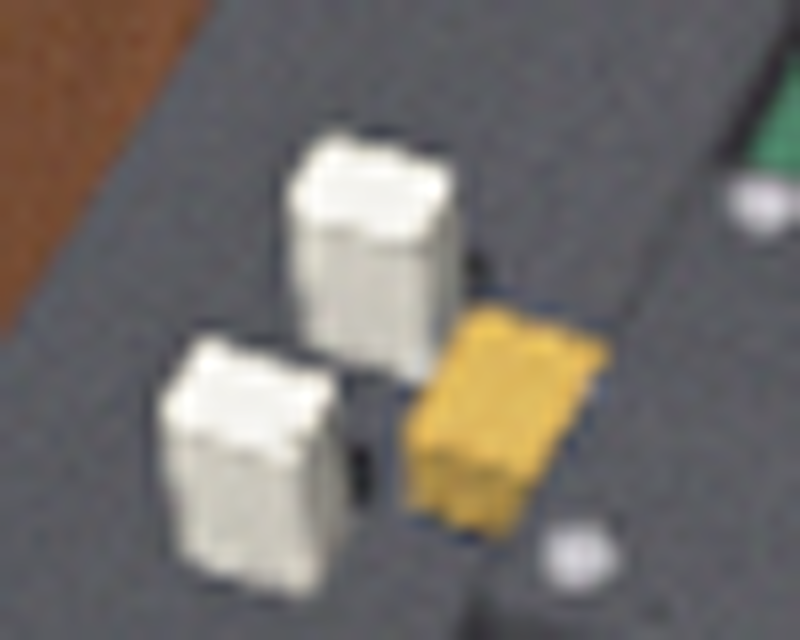

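play_rows:
  commands:
    - {"delta_pos": [-0.646,0,0.587],"rotation": [0,0,0],"grip": 0.06}
    - {"delta_pos": [-0.646,0,0.587],"rotation": [0,0,0],"grip": 0.06}
    - {"delta_pos": [-0.646,0,0.587],"rotation": [0,0,0],"grip": 0.06}
    - {"delta_pos": [-0.646,0,0.587],"rotation": [0,0,0],"grip": 0.06}
    - {"delta_pos": [-0.646,0,0.587],"rotation": [0,0,0],"grip": 0.06}
    - {"delta_pos": [-0.646,0,0.587],"rotation": [0,0,0],"grip": 0.06}
    - {"delta_pos": [-0.646,0,0.587],"rotation": [0,0,0],"grip": 0.06}
    - {"delta_pos": [-0.646,0,0.587],"rotation": [0,0,0],"grip": 0.06}
    - {"delta_pos": [-0.646,0,0.587],"rotation": [0,0,0],"grip": 0.06}
    - {"delta_pos": [-0.646,0,0.587],"rotation": [0,0,0],"grip": 0.06}

```text
t: 1.15
ee_pos: [0.408, -0.1569, 0.2195]
ee_rot: [[0.317, 0.0, 0.949], [-0.949, -0.0, 0.317], [0.0, -1.0, 0.0]]
force: [0.6, 0.4, -0.4]
finger_gap: 0.0601
```

Run:
```python
from h import *
np.set_printoptions(precision=4,suppress=True)
s=arm.state();print(s['ee_pos'],s['ee_rot'],s['qpos'],s['joint_velocities'],s['finger_gap'])
R=s['ee_rot'];print(R.T@(np.array([.558,.183,.219])-s['ee_pos']))
```

```text
[ 0.408  -0.1569  0.2195] [[ 0.3167  0.0005  0.9485]
 [-0.9485 -0.0003  0.3167]
 [ 0.0004 -1.      0.0004]] [-35.9626 -16.2835 119.1225   0.0022  77.1278  35.5706] [65.4895 -0.164   0.0097  0.0307 -0.0929 64.7588] 0.060076663888226245
[-0.2748  0.0005  0.25  ]
```

play_rows:
  commands:
    - {"delta_pos": [-0.27,0,0.246],"rotation": [0,0,0],"grip": 0.06}
    - {"delta_pos": [-0.27,0,0.246],"rotation": [0,0,0],"grip": 0.06}
    - {"delta_pos": [-0.27,0,0.246],"rotation": [0,0,0],"grip": 0.06}
    - {"delta_pos": [-0.27,0,0.246],"rotation": [0,0,0],"grip": 0.06}
    - {"delta_pos": [-0.27,0,0.246],"rotation": [0,0,0],"grip": 0.06}
    - {"delta_pos": [-0.27,0,0.246],"rotation": [0,0,0],"grip": 0.06}
    - {"delta_pos": [-0.27,0,0.246],"rotation": [0,0,0],"grip": 0.06}
    - {"delta_pos": [-0.27,0,0.246],"rotation": [0,0,0],"grip": 0.06}
    - {"delta_pos": [-0.27,0,0.246],"rotation": [0,0,0],"grip": 0.06}
    - {"delta_pos": [-0.27,0,0.246],"rotation": [0,0,0],"grip": 0.06}

```text
t: 2.15
ee_pos: [0.5549, 0.1744, 0.219]
ee_rot: [[0.317, -0.001, 0.948], [-0.948, -0.001, 0.317], [0.0, -1.0, -0.001]]
force: [0.6, 0.3, 0.4]
finger_gap: 0.0597
```

Run:
```python
from h import *
np.set_printoptions(precision=4,suppress=True)
d=snap('wrist','w1');s=d['state'];print(s['ee_pos'],s['ee_rot'],s['qpos'],s['joint_velocities'])
```

```text
[0.5549 0.1744 0.219 ] [[ 0.3169 -0.0011  0.9485]
 [-0.9485 -0.0006  0.3169]
 [ 0.0002 -1.     -0.0012]] [ 6.2954  5.0404 99.4714 -0.03   75.5549 77.8282] [-1.2893 -0.9738  0.8383  0.0542  0.0515 -0.0096]
```

View pics/w1.png

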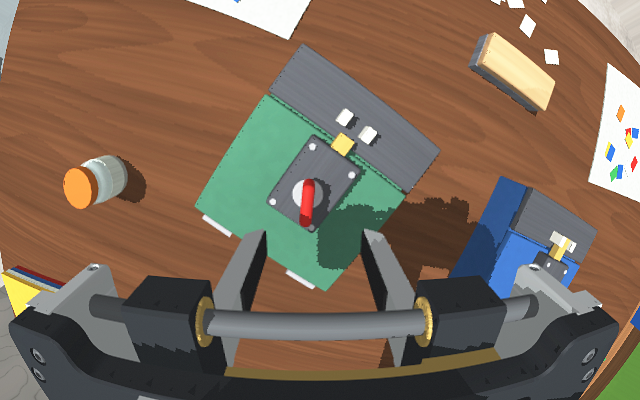

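Run:
```python
from h import *
crop('w1',265,95,395,235,4.2,'w1c')
```

```text
(no output)
```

View pics/w1c.png

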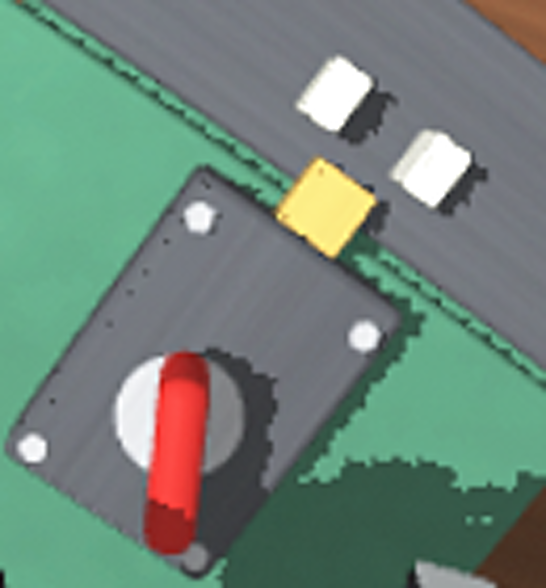

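```bash
cat >> h.py <<'E'
def mk(tag,x0,y0,k):
    d=load(tag); return lambda x,y,z: watz(d,x0+(x+.5)/k-.5,y0+(y+.5)/k-.5,z)
E
python3 - <<'E'
from h import *
np.set_printoptions(precision=4,suppress=True)
f=mk('w1',265,95,4.2)
S=[f(*p,.110) for p in((199,216),(364,336),(194,556),(32,447))]
for s in S:print(s[:2])
v=S[0]+S[1]-S[2]-S[3];ang=np.arctan2(v[1],v[0]);c=(sum(S)/4)[:2];print('dir',np.degrees(ang),'c',c)
u=np.array([np.cos(ang),np.sin(ang)]);w=np.array([-u[1],u[0]]);a=c-.008*u;print('axis',a)
for n,p in dict(tip1=(321,158),tip2=(377,202),kL=(340,57),kL2=(373,73),kR=(435,130),kR2=(472,158),kLn=(297,105),kRn=(392,172)).items():
  for z in (.105,.108,.11):
    q=f(*p,z)[:2]-a; print(n,z,q@u,q@w)
b1=f(186,380,.152);b2=f(168,512,.152);print(b1,b2,(b1+b2)/2,np.degrees(np.arctan2(*(b1-b2)[[1,0]])))
E
```

```text
[0.6029 0.1912]
[0.5897 0.1493]
[0.5299 0.1681]
[0.543  0.2102]
dir -17.526476284991674 c [0.5664 0.1797]
axis [0.5588 0.1821]
tip1 0.105 0.064507850194304 0.008030269314283455
tip1 0.108 0.06451968169891797 0.008366217532493617
tip1 0.11 0.06452756936866068 0.008590183011300377
tip2 0.105 0.06414580831713684 -0.007405084298813871
tip2 0.108 0.06416153512489038 -0.006903063078605923
tip2 0.11 0.06417201966339281 -0.006568382265133938
kL 0.105 0.08440488250238617 0.017749512315547424
kL 0.108 0.08420263663831283 0.017980888659162055
kL 0.11 0.08406780606226395 0.018135139554905155
kL2 0.105 0.08592059956685716 0.010066668115492498
kL2 0.108 0.08570204570690723 0.010380706186992794
kL2 0.11 0.08555634313360723 0.010590064901326279
kR 0.105 0.08426417072150227 -0.008021182009925607
kR 0.108 0.08406343881224027 -0.00751253203348871
kR 0.11 0.08392961753939898 -0.0071734320491974625
kR2 0.105 0.08440925930337032 -0.01819385955824421
kR2 0.108 0.08420696634815163 -0.01757575908646064
kR2 0.11 0.08407210437800594 -0.017163692105271546
kLn 0.105 0.07060334418976533 0.018948656543687235
kLn 0.108 0.07054959268203898 0.01916713098127578
kLn 0.11 0.0705137583435547 0.019312780606334796
kRn 0.105 0.07130981376928991 -0.006068606513987579
kRn 0.108 0.07124846117079273 -0.005580964807420386
kRn 0.11 0.07120755943846131 -0.00525587033637558
[0.5781 0.1853 0.152 ] [0.5527 0.1805 0.152 ] [0.5654 0.1829 0.152 ] 10.681364342720741
```

play_rows:
  commands:
    - {"delta_pos": [-0.0064,0,0.0059],"rotation": [0,7.5,0],"grip": 0.05}
    - {"delta_pos": [-0.0064,0.02,0.0059],"rotation": [0,7.5,0],"grip": 0.05}
    - {"delta_pos": [-0.0064,0.04,0.0059],"rotation": [0,7.5,0],"grip": 0.05}
    - {"delta_pos": [-0.0064,0.06,0.0059],"rotation": [0,7.5,0],"grip": 0.05}
    - {"delta_pos": [-0.0064,0.075,0.0059],"rotation": [0,7.5,0],"grip": 0.05}
    - {"delta_pos": [-0.0064,0.082,0.0059],"rotation": [0,7.5,0],"grip": 0.05}
    - {"delta_pos": [-0.0064,0.082,0.0059],"rotation": [0,7.5,0],"grip": 0.05}
    - {"delta_pos": [-0.0064,0.082,0.0059],"rotation": [0,7.5,0],"grip": 0.05}

```text
t: 3.0
ee_pos: [0.5595, 0.1829, 0.1383]
ee_rot: [[0.19, 0.001, 0.982], [-0.982, 0.0, 0.19], [0.0, -1.0, 0.001]]
force: [0.7, 0.3, -0.3]
finger_gap: 0.0498
```

Run:
```python
from h import *
np.set_printoptions(precision=4,suppress=True)
d=snap('wrist','w2');s=d['state'];print(s['ee_pos'],s['ee_rot'],s['qpos'],s['force'])
crop('w2',220,60,420,260,3,'w2c')
```

```text
[0.5595 0.1829 0.1383] [[ 0.1902  0.0014  0.9817]
 [-0.9817  0.0002  0.1902]
 [ 0.0001 -1.      0.0014]] [  7.0769  10.8049 101.9984  -0.0005  67.1163  86.1108] [ 0.7171  0.3001 -0.3445]
```

View pics/w2c.png

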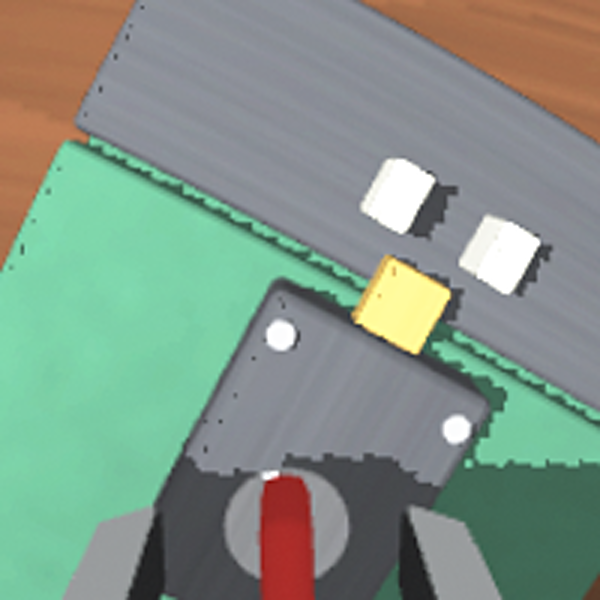

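play_rows:
  commands:
    - {"delta_pos": [0,0,0],"rotation": [0,0,0],"grip": 0.0}
    - {"delta_pos": [0,0,0],"rotation": [0,0,0],"grip": 0.0}
    - {"delta_pos": [0,0,0],"rotation": [0,0,0],"grip": 0.0}
    - {"delta_pos": [0,0,0],"rotation": [0,0,0],"grip": 0.0}
    - {"delta_pos": [0,0,0],"rotation": [0,0,0],"grip": 0.0}
    - {"delta_pos": [0,0,0],"rotation": [0,0,0],"grip": 0.0}
  squeeze: 20

```text
t: 3.65
ee_pos: [0.5592, 0.1817, 0.1375]
ee_rot: [[0.191, 0.0, 0.982], [-0.982, -0.003, 0.191], [0.003, -1.0, -0.0]]
force: [0.4, -6.2, 0.6]
finger_gap: 0.0096
```

Run:
```python
from h import *
np.set_printoptions(precision=4,suppress=True)
d=snap('wrist','w3');s=d['state'];print(s['t'],s['ee_pos'],s['force'],s['wrist_torque'],s['finger_gap'])
crop('w3',220,60,420,260,3,'w3c')
```

```text
3.65 [0.5592 0.1817 0.1375] [ 0.3722 -6.1568  0.6079] [-0.9629 -0.0665  0.0893] 0.009627866009312968
```

View pics/w3c.png

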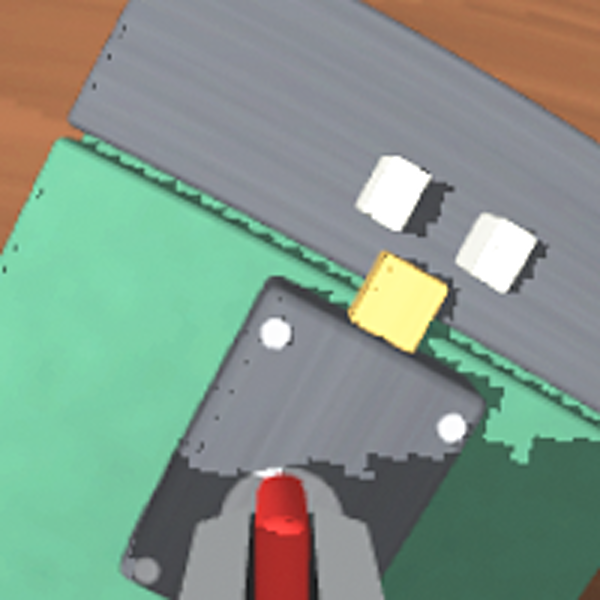

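play_rows:
  commands:
    - {"delta_pos": [0.001,0,0],"rotation": [0,-2,0],"grip": 0.0}
    - {"delta_pos": [0.001,0,0],"rotation": [0,-5,0],"grip": 0.0}
    - {"delta_pos": [0.001,0,0],"rotation": [0,-9,0],"grip": 0.0}
    - {"delta_pos": [0.001,0,0],"rotation": [0,-13,0],"grip": 0.0}
    - {"delta_pos": [0.001,0,0],"rotation": [0,-17,0],"grip": 0.0}
    - {"delta_pos": [0.001,0,0],"rotation": [0,-21,0],"grip": 0.0}
    - {"delta_pos": [0.001,0,0],"rotation": [0,-25,0],"grip": 0.0}
    - {"delta_pos": [0.001,0,0],"rotation": [0,-27.5,0],"grip": 0.0}
    - {"delta_pos": [0.001,0,0],"rotation": [0,-28.5,0],"grip": 0.0}
    - {"delta_pos": [0.001,0,0],"rotation": [0,-28.5,0],"grip": 0.0}

```text
t: 4.7
ee_pos: [0.5591, 0.1819, 0.1375]
ee_rot: [[0.636, -0.0, 0.772], [-0.772, -0.001, 0.636], [0.0, -1.0, -0.001]]
force: [-0.5, -2.4, 1.7]
finger_gap: 0.0101
```

Run:
```python
from h import *
np.set_printoptions(precision=4,suppress=True)
d=snap('wrist','w4');s=d['state'];print(s['t'],s['ee_pos'],s['ee_rot'],s['force'],s['wrist_torque'],s['finger_gap'])
crop('w4',220,60,420,260,3,'w4c')
```

```text
4.7 [0.5591 0.1819 0.1375] [[ 0.6358 -0.0001  0.7719]
 [-0.7719 -0.0007  0.6358]
 [ 0.0005 -1.     -0.0006]] [-0.5392 -2.3974  1.6639] [-0.4412  0.0873  0.008 ] 0.010065154353765256
```

View pics/w4c.png

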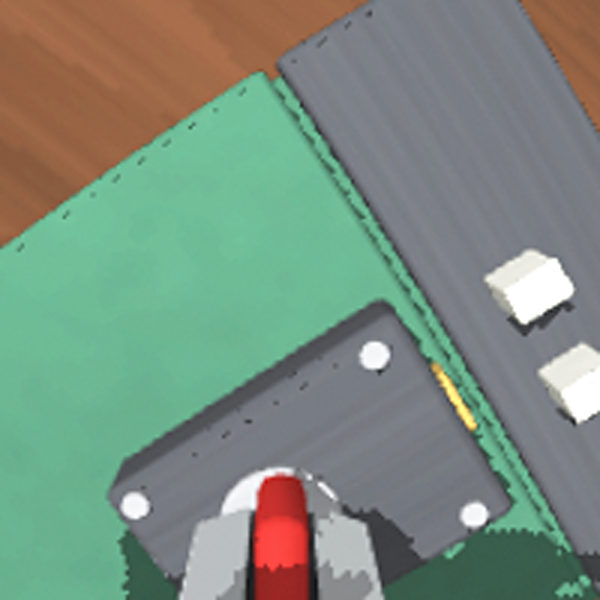

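Run:
```python
from h import *
f=mk('w4',220,60,3); a=np.array([.559,.1818])
t=np.radians(-17.4);u=np.array([np.cos(t),np.sin(t)])
for p in((437,365),(478,428)): print((f(*p,.104)[:2]-a)@u)
print('case edge',[(f(*p,.109)[:2]-a)@u for p in((393,303),(511,503))])
```

```text
0.049412035041718955
0.04994259278848082
case edge [np.float64(0.04831620675197038), np.float64(0.04756870335392053)]
```

play_rows:
  commands:
    - {"delta_pos": [0,0,0],"rotation": [0,0,0],"grip": 0.0}
    - {"delta_pos": [0,0,0],"rotation": [0,0,0],"grip": 0.0}
    - {"delta_pos": [0,0,0],"rotation": [0,0,0],"grip": 0.0}
    - {"delta_pos": [0,0,0],"rotation": [0,0,0],"grip": 0.0}
    - {"delta_pos": [0,0,0],"rotation": [0,0,0],"grip": 0.0}

```text
t: 5.25
ee_pos: [0.5591, 0.1819, 0.1375]
ee_rot: [[0.636, -0.0, 0.772], [-0.772, -0.001, 0.636], [0.0, -1.0, -0.0]]
force: [-0.5, -4.7, 0.8]
finger_gap: 0.0102
```

play_rows:
  commands:
    - {"delta_pos": [0,0,0],"rotation": [0,3,0],"grip": 0.0}
    - {"delta_pos": [0,0,0],"rotation": [0,7,0],"grip": 0.0}
    - {"delta_pos": [0,0,0],"rotation": [0,12,0],"grip": 0.0}
    - {"delta_pos": [0,0,0],"rotation": [0,17,0],"grip": 0.0}
    - {"delta_pos": [0,0,0],"rotation": [0,22,0],"grip": 0.0}
    - {"delta_pos": [0,0,0],"rotation": [0,26,0],"grip": 0.0}
    - {"delta_pos": [0,0,0],"rotation": [0,29,0],"grip": 0.0}
    - {"delta_pos": [0,0,0],"rotation": [0,30,0],"grip": 0.0}
    - {"delta_pos": [0,0,0],"rotation": [0,30,0],"grip": 0.0}

```text
t: 6.15
ee_pos: [0.5592, 0.1817, 0.1375]
ee_rot: [[0.165, -0.0, 0.986], [-0.986, -0.001, 0.165], [0.001, -1.0, -0.0]]
force: [-1.3, -5.3, 1.0]
finger_gap: 0.0099
```

play_rows:
  commands:
    - {"delta_pos": [0,0,0],"rotation": [0,3,0],"grip": 0.0}
    - {"delta_pos": [0,0,0],"rotation": [0,7,0],"grip": 0.0}
    - {"delta_pos": [0,0,0],"rotation": [0,12,0],"grip": 0.0}
    - {"delta_pos": [0,0,0],"rotation": [0,17,0],"grip": 0.0}
    - {"delta_pos": [0,0,0],"rotation": [0,21,0],"grip": 0.0}
    - {"delta_pos": [0,0,0],"rotation": [0,24,0],"grip": 0.0}
    - {"delta_pos": [0,0,0],"rotation": [0,26,0],"grip": 0.0}
    - {"delta_pos": [0,0,0],"rotation": [0,26,0],"grip": 0.0}

```text
t: 6.95
ee_pos: [0.5591, 0.1815, 0.1375]
ee_rot: [[-0.285, -0.0, 0.959], [-0.959, -0.001, -0.285], [0.001, -1.0, 0.0]]
force: [-0.4, -5.8, 1.7]
finger_gap: 0.0099
```

Run:
```python
from h import *
np.set_printoptions(precision=4,suppress=True)
d=snap('wrist','w5');s=d['state'];print(s['t'],s['ee_pos'],s['ee_rot'],s['qpos'],s['force'],s['wrist_torque'],s['finger_gap'])
crop('w5',150,40,380,260,2.7,'w5c')
```

```text
6.95 [0.5591 0.1815 0.1375] [[-0.2847 -0.0001  0.9586]
 [-0.9586 -0.0014 -0.2847]
 [ 0.0014 -1.      0.0003]] [  6.9812  10.8345 102.0608  -0.0864  67.1232 113.5537] [-0.4279 -5.8266  1.6561] [-1.0231  0.1699 -0.0139] 0.009899954531390863
```

View pics/w5c.png

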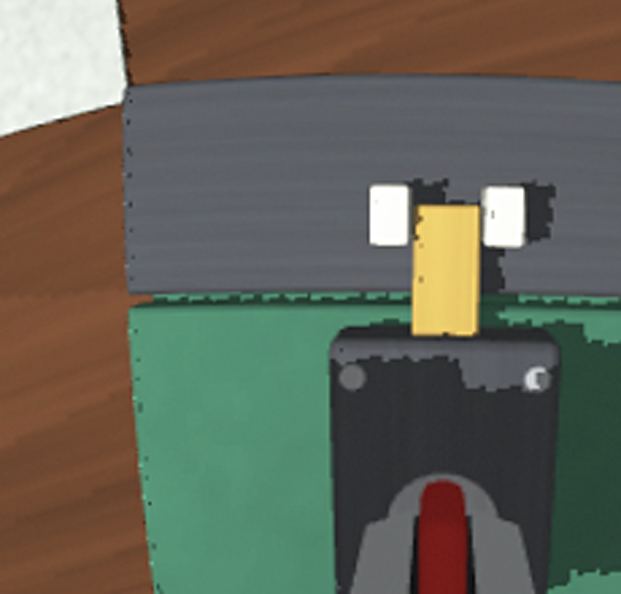

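play_rows:
  commands:
    - {"delta_pos": [0,0,0],"rotation": [0,2,0],"grip": 0.0}
    - {"delta_pos": [0,0,0],"rotation": [0,5,0],"grip": 0.0}
    - {"delta_pos": [0,0,0],"rotation": [0,8,0],"grip": 0.0}
    - {"delta_pos": [0,0,0],"rotation": [0,9.2,0],"grip": 0.0}
    - {"delta_pos": [0,0,0],"rotation": [0,9.2,0],"grip": 0.0}
    - {"delta_pos": [0,0,0],"rotation": [0,9.2,0],"grip": 0.0}
    - {"delta_pos": [0,0,0],"rotation": [0,9.2,0],"grip": 0.0}
    - {"delta_pos": [0,0,0],"rotation": [0,9.2,0],"grip": 0.0}

```text
t: 7.8
ee_pos: [0.5591, 0.1815, 0.1375]
ee_rot: [[-0.434, -0.0, 0.901], [-0.901, -0.001, -0.434], [0.001, -1.0, 0.0]]
force: [-0.4, -6.7, 2.0]
finger_gap: 0.0101
```

Run:
```python
from h import *
np.set_printoptions(precision=4,suppress=True)
d=snap('wrist','w6');s=d['state'];print(s['t'],s['ee_pos'],s['ee_rot'][:,2],s['force'],s['wrist_torque'],s['finger_gap'])
crop('w6',240,80,360,200,5,'w6c')
```

```text
7.8 [0.5591 0.1815 0.1375] [ 0.901  -0.4338  0.0004] [-0.4378 -6.6674  2.0019] [-1.0362  0.2284  0.0229] 0.010142876414290253
```

View pics/w6c.png

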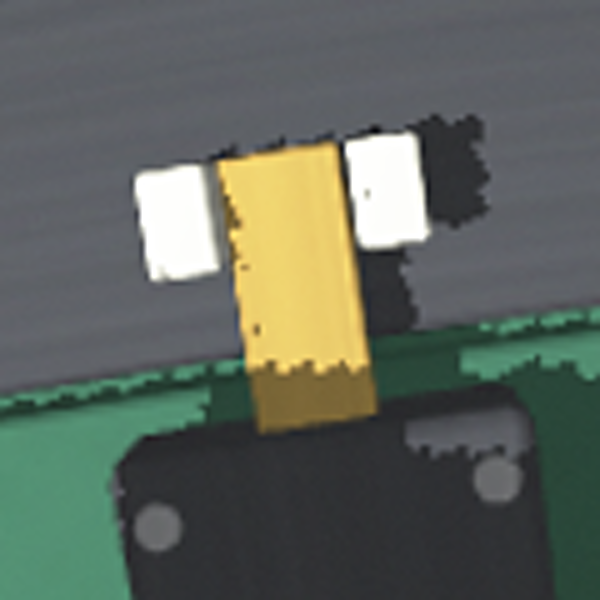

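play_rows:
  commands:
    - {"delta_pos": [0,0,0],"rotation": [0,0,0],"grip": 0.05}
    - {"delta_pos": [0,0,0],"rotation": [0,0,0],"grip": 0.05}
    - {"delta_pos": [0,0,0],"rotation": [0,0,0],"grip": 0.05}
    - {"delta_pos": [0,0,0],"rotation": [0,0,0],"grip": 0.05}
    - {"delta_pos": [0,0,0],"rotation": [0,0,0],"grip": 0.05}

```text
t: 8.35
ee_pos: [0.5591, 0.1825, 0.1374]
ee_rot: [[-0.434, 0.0, 0.901], [-0.901, 0.0, -0.434], [-0.0, -1.0, -0.0]]
force: [-0.1, -0.4, -0.2]
finger_gap: 0.0466
```

play_rows:
  commands:
    - {"delta_pos": [0,-0.01,0],"rotation": [0,0,0],"grip": 0.05}
    - {"delta_pos": [0,-0.03,0],"rotation": [0,0,0],"grip": 0.05}
    - {"delta_pos": [0,-0.05,0],"rotation": [0,0,0],"grip": 0.05}
    - {"delta_pos": [0,-0.07,0],"rotation": [0,0,0],"grip": 0.05}
    - {"delta_pos": [0,-0.08,0],"rotation": [0,0,0],"grip": 0.05}
    - {"delta_pos": [0,-0.08,0],"rotation": [0,0,0],"grip": 0.05}
    - {"delta_pos": [0,-0.08,0],"rotation": [0,0,0],"grip": 0.05}

```text
t: 9.05
ee_pos: [0.5588, 0.1822, 0.217]
ee_rot: [[-0.434, -0.001, 0.901], [-0.901, -0.0, -0.434], [0.0, -1.0, -0.001]]
force: [0.1, 0.8, -0.1]
finger_gap: 0.0504
```

Run:
```python
from h import *
np.set_printoptions(precision=4,suppress=True)
d=snap('wrist','w7');s=d['state'];print(s['t'],s['ee_pos'],s['force'],s['finger_gap'])
crop('w7',240,90,370,230,4.2,'w7c'); snap('side','side7'); crop('side7',225,130,400,385,2.3,'s7c')
```

```text
9.05 [0.5588 0.1822 0.217 ] [ 0.1273  0.8282 -0.1095] 0.05036647975378423
```

View pics/w7c.png

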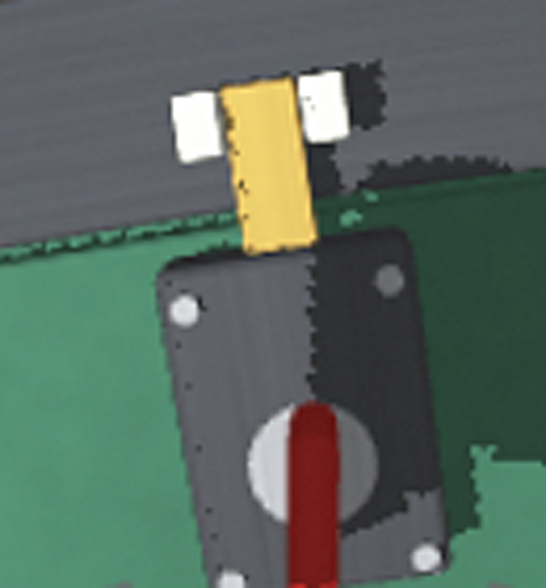

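View pics/s7c.png

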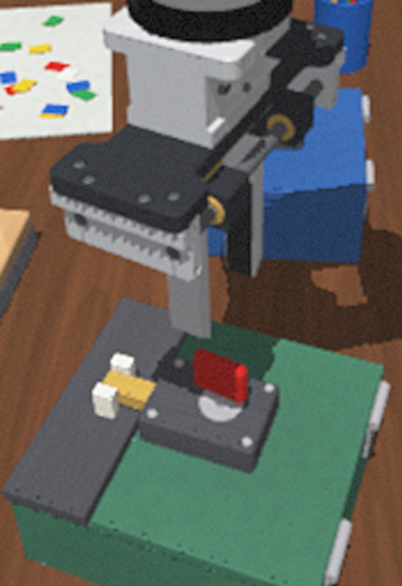

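Run:
```python
from h import *
print(arm.finish_job())
```

```text
the job is handed in; nothing more can be done
None
```

The bolt of the green box is home in the white keeper, and I've handed the job in. It took about 9 s of the 38 s, and the simulator gave no verdict.

- **Turn back:** I turned the red key about 28.5° anticlockwise. The bolt tip then measured about 49.5 mm from the key axis (the limit was 53 mm), and I held it there for about half a second.
- **Turn forward:** I turned it about 65° clockwise, stopping once to look just before the end. I held it at home for about 0.4 s, then opened the fingers and lifted 80 mm clear.
- **Final check:** after I let go, the wrist picture showed the tip level with the keeper's far edges, to within about 1 mm by eye. The fingers were clear, with under 1 N on the wrist. The side picture showed nothing touching the green box.
- **Yellow key:** the arm never went down near the blue box. The gripper hid its key in the last side picture, so I did not measure that key again.
- **Disagreement:** my first rough distances from the scene and side cameras differed by up to 6 mm, because the heights I assumed were uncertain. I relied on the overhead wrist view instead, and its readings agreed with the key angles.

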